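One turn of the key-fob dispenser

TASK

Get one key fob out of the hand-wheel dispenser: turn its wheel counter-clockwise, seen from above, through exactly one revolution, so that one fob drops into the teal tray and the red peg comes back to the white mark. Push the pegs steadily without flicking the wheel, do not run on into a second stroke, and leave the other things on the shelf where they are.

Things in the scene. Friction and masses are not known exactly. Their poses are not given: they have to be found in the camera images.
- dispenser: Fixed grey key-fob dispenser. Origin on the shelf surface, on the vertical axis of its hand wheel; -x is its front (white home mark), +x its back (clear fob tower, 133 mm high, reaching x = 137 mm), +y its left (teal tray). Housing 160 (x) x 170 (y) x 60 mm high about the axis; deck block behind it to y = -160 mm. Its parts are listed below; nothing taller stands within 100 mm of it.
- handwheel (a joint): Wheel angle, rad: 0 with the red peg at the white mark (starts within 0.04), growing counter-clockwise seen from above; one revolution reads 6.283. No stop or click there. The 1.3 kg wheel stays where it is left (friction 0.12 N m) but coasts if pushed fast. A sprung pusher geared to it makes the first half stiff (up to 4 N at a peg) and the second half very light (under 1 N).
- peg_red (a point): Red peg of the wheel; the point is at the middle of the peg's top end, 121 mm above the shelf.
- peg_b (a point): Black peg 120 degrees counter-clockwise (seen from above) of the red one; point at its top end.
- peg_c (a point): Black peg 240 degrees counter-clockwise (seen from above) of the red one; point at its top end.
- home_mark (a point): White mark, 10 x 12 mm, on top of the housing at the front edge, 77.5 mm from the wheel axis. The red peg is home when it stands on the line from the wheel axis to this mark.
- tower (a point): Centre of the tower's floor, 40 mm above the shelf. Four fobs, 36 mm across, 12 mm thick, lie stacked on it in the clear tower (inside 38 x 38 mm). The pusher comes from the dispenser's -y side, 55 mm at just past half a revolution, sweeps the lowest fob out to +y into the tray, and goes back in the second half.
- tray (a point): Centre of the floor of the fixed teal catch tray, 5 mm above the shelf: inside 66 x 85 mm, walls 45 mm high.
- fob1_center (a point): Centre of the lowest fob, orange, 36 mm across, 12 mm thick, 20 g: the one to be dispensed.
- fob2_center (a point): Centre of the second fob, yellow; stays in the tower (drops by 12 mm).
- fob3_center (a point): Centre of the third fob, blue; stays in the tower.
- fob4_center (a point): Centre of the top fob, green; stays in the tower.
- key_dish: Frosted glass dish with keys, 124 mm across, 30 mm high; origin under its centre. Leave alone.
- lint_brush: Teal plastic lint brush, 190 mm long, 45 mm wide, 26 mm high; origin under the neck. Leave alone.
- shoehorn: Wooden spoon-shaped shoehorn, 228 mm long, 40 mm wide, 10 mm high; origin under its middle. Leave alone.
- polish_tin: Round dark shoe-polish tin, 72 mm across, 30 mm high; origin under its centre. Leave alone.
- torch: Black pocket torch lying down, 26 mm across, 110 mm long; origin under its middle. Leave alone.
- wheel_top (a point): Centre of the flat steel wheel's top face, 81 mm above the shelf; wheel radius 72 mm (a hub of radius 20 mm rises 12 mm more). Three upright pegs, 14 mm thick, stand on it 58 mm from the axis, 120 degrees apart, from 81 to 121 mm above the shelf. At home the red one is at the front, the black ones at 60 degrees either side of the back.
- guard (a point): Middle of the front edge, top face (133 mm above the shelf), of a fixed clear guard plate 6 mm thick over the rear of the wheel: it reaches back from here (dispenser x = 34 to 92 mm), 75 mm to either side. Pegs pass below it, fingers cannot: leave a peg before the guard and push the next one.

How it is judged:
By the outcome, as a careful person would: the job done as asked, in the order asked, and still so for the second after the job is handed in, with the robot touching nothing.
It also fails if it takes over 72 s, if anything falls off the work surface, if the arm or the gripper's body presses on something with over 40 N, if the wrist force passes 120 N, or if a joint passes its speed limit or range.

ROBOT

A 6-joint arm with a two-finger parallel gripper is mounted at the origin on the work surface. World frame = base frame: x ahead of the robot, y to its left, z up, the work surface at z = 0. Lengths are in m, angles in rad, forces in N, time in s.
With the tool pointing down it reaches from about 0.425 to 0.95 m from the base axis. Payload 3.5 kg.
Tool frame: the origin (TCP) lies between the finger pads; the fingertips stand 14 mm ahead of it and the grasp point (between the pads) lies 5 mm behind it; z points along the fingers, y is the direction in which the jaws open and shut (so a half turn about z gives the same grasp; the last joint's range is limited). The gripper opens to 85 mm and grips with 20 to 120 N. Pads are 22 mm wide; open, the fingers measure 114 mm over their backs; the gripper's body (76 mm by 85 mm) begins 54 mm behind the grasp point. The pads swing forward as they close: fully open they stand 13 mm farther back than shut.
Start: joints at [-1.465, 0.286, 1.577, -0, 1.279, -0.15], TCP at [0.171, -0.653, 0.245] pointing down, gripper open.
Joint ranges: [-2.77, 2.77], [-0.9, 2.22], [0.21, 2.48], [-1.53, 4.67], [0.24, 2.81], [-2.84, 2.84]. Speed limits (rad/s): [2.79, 2.79, 3.14, 3.14, 3.14, 3.14].

INTERFACE

Orientations are given as a unit quaternion [x, y, z, w].
In Python, from plant import ctrl gives the robot as it stands. The module is installed in compiled form; this text tells all that it offers.
- The arm moves only by the tool servo_tool, never from a script. Its argument "increments" is text: rows parted by semicolons, each of 7 numbers parted by spaces: the turn, a rotation vector about the tool's x, y, z in rad, then the shift along the tool's x, y, z in cm, then the finger opening in cm, from 0 to 8.54. In form: ax ay az dx dy dz claw; .... A call has 1 to 10 rows; each row is the pose to reach, as a shift and turn from the pose commanded when the call began, along the tool's axes at that moment; what a row does not reach only later rows make up. A row lasts 1/12 s, in which the tool goes at most 41.7 mm and 7.16 degrees, less where a joint would pass 70% of its speed; a pose out of reach is approached as far as the arm can. A call with a gripper value outside its range is refused whole. The fingers move at their own pace and stop on an object; "grip_force" is the grip in N (left out, the last holds). Time passes only in rows, so rows that repeat a pose let the fingers close. It gives the time, the measured TCP pose, the force and the opening at its end, in the units of the state.
- ctrl.get_state(): the state, without advancing time (a new reading comes with each control period).
- ctrl.read_camera(name): name is "scene" or "top" or "wrist"; returns (picture, depth): 480x640x3 uint8, red, green, blue; 480x640 float32, m along the optical axis (not along the pixel's ray), 0 where there is no reading.
- ctrl.camera_info(name): a dict with "camera_matrix" (3x3 intrinsics, pixels), "world_to_cam" (4x4, takes a point from world to camera coordinates). Camera axes: x right, y down, z forward; pixel columns grow to the right and rows downward; lengths in m; the calibration is good to about 2 mm. A picture is of the moment at which its call begins: read the wrist's pose just before it. camera_info takes no time and is no camera call; for the wrist camera it gives the pose at the moment of the call.
- ctrl.sign_off(): hands the job in, once; it reports no verdict.
The state is a dict: "time": time; "qpos": joint angles; "dq": joint speeds; "joint_efforts": joint torques, N m; "eef_pos": TCP position; "tcp_rot": TCP orientation; "contact_force": force on the tool from outside, world axes, zero at the start; "wrist_torque": the same for the moment, N m; "opening": opening from 0.0 (shut) to 1.0 (fully open).
Only numpy, scipy, OpenCV 4.12 (cv2) and the standard library are available. Lean on these libraries where they do the work, as an engineer would, in place of code of your own. Each camera call takes 0.05 s, during which the arm holds its last target.

## Working session

There is one attempt and no reset: what is moved stays moved. The work goes in short steps, Python scripts to look and compute and a tool call to move; the robot and the scene stay as the last step left them, time stands still between calls to the robot, and variables do not carry over. Pictures are saved under pics/ and viewed, and the job is handed in when it is done.

Besides the shell and the picture viewer there is one more tool, called as name(argument=value, ...), one argument or row to a line, values as JSON. servo_tool: Moves the arm, as the interface text tells. Its arguments: {"type":"object","properties":{"increments":{"type":"string"},"grip_force":{"type":"number"}},"required":["increments"]}

```bash
mkdir -p pics; python3 - <<'E'
from plant import ctrl
import cv2,numpy as np
s=ctrl.get_state();print(s)
for n in("scene","top"):
    p,d=ctrl.read_camera(n);cv2.imwrite(f"pics/{n}0.png",p[:,:,::-1]);np.savez(f"{n}0.npz",p=p,d=d)
    i=ctrl.camera_info(n);print(n,i)
E
```

```text
{'time': 0.0, 'qpos': array([-1.46497703e+00,  2.87181414e-01,  1.57819027e+00, -1.91175404e-05,
        1.27857943e+00, -1.50014980e-01]), 'dq': array([ 5.96371764e-05, -2.51300167e-04, -1.18385131e-03, -1.86007885e-04,
        7.41604505e-04, -2.07263069e-04]), 'joint_efforts': array([-7.27397833e-06, -4.05978513e+01, -2.92626411e+01, -1.45163431e-04,
        5.74058431e-03,  8.06004948e-06]), 'eef_pos': array([ 0.17075831, -0.65239734,  0.24392945]), 'tcp_rot': array([ 9.91828710e-01,  1.27571230e-01,  1.69082482e-05, -1.17914400e-03]), 'contact_force': array([ 0.28255631,  0.27068555, -0.08845094]), 'wrist_torque': array([ 0.00522046, -0.00415894,  0.01471813]), 'opening': 1.0002684149259755}
scene {'camera_matrix': array([[487.92627913,   0.        , 320.03318816],
       [  0.        , 487.92627913, 241.03228852],
       [  0.        ,   0.        ,   1.        ]]), 'world_to_cam': array([[ 0.89253483,  0.45089739, -0.00855103, -0.46035111],
       [ 0.37514794, -0.7528479 , -0.54081796, -0.22812122],
       [-0.25029103,  0.47949096, -0.8410962 ,  1.62999896],
       [ 0.        ,  0.        ,  0.        ,  1.        ]])}
top {'camera_matrix': array([[605.84459474,   0.        , 308.65944129],
       [  0.        , 605.84459474, 248.38753746],
       [  0.        ,   0.        ,   1.        ]]), 'world_to_cam': array([[-0.02893158, -0.99950713,  0.01218472, -0.08599289],
       [-0.99490451,  0.02761627, -0.09696572,  0.60082431],
       [ 0.09658143, -0.014928  , -0.99521313,  1.6528148 ],
       [ 0.        ,  0.        ,  0.        ,  1.        ]])}
```

View pics/scene0.png

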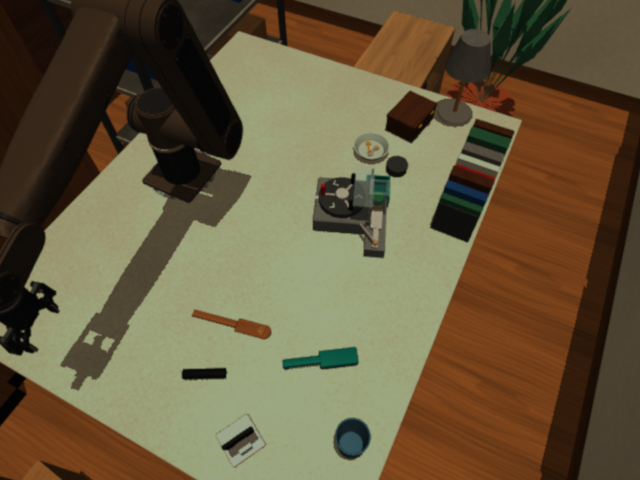

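View pics/top0.png

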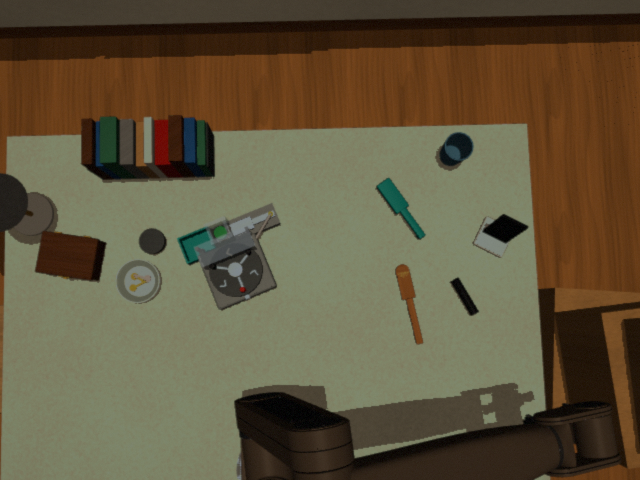

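The top view shows the dispenser, with its wheel near (237,270), the red peg near (242,290) and the green fob near (220,232). In the scene view the wheel is near (343,195). I'll zoom in on both.

```bash
python3 - <<'E'
import cv2,numpy as np
t=np.load("top0.npz")['p'][:,:,::-1];s=np.load("scene0.npz")['p'][:,:,::-1]
a=cv2.resize(t[200:310,170:290],None,fx=6,fy=5.4,interpolation=cv2.INTER_CUBIC)
a=cv2.resize(t[200:310,170:290],(654,600),interpolation=cv2.INTER_CUBIC)
cv2.imwrite("pics/tz.png",np.clip(a*1.5,0,255))
b=cv2.resize(s[160:265,300:405],(600,600),interpolation=cv2.INTER_CUBIC)
cv2.imwrite("pics/sz.png",np.clip(b*1.5,0,255))
E
```

```text
[ WARN:0@0.071] global loadsave.cpp:1063 imwrite_ Unsupported depth image for selected encoder is fallbacked to CV_8U.
```

View pics/tz.png

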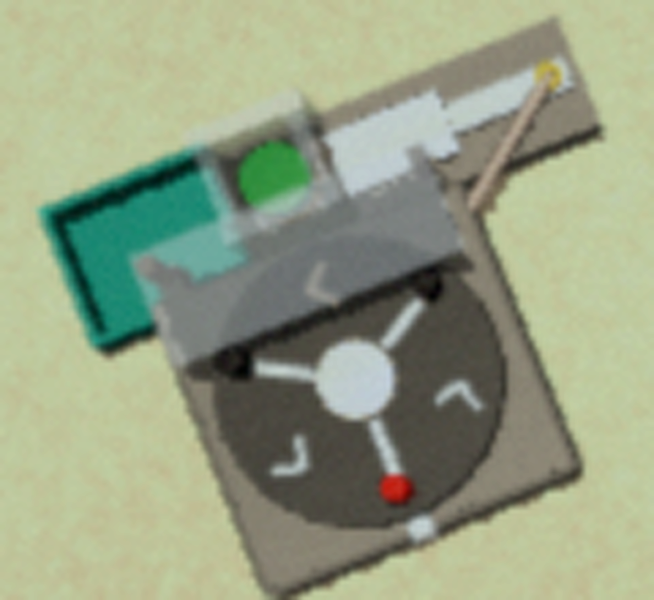

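View pics/sz.png

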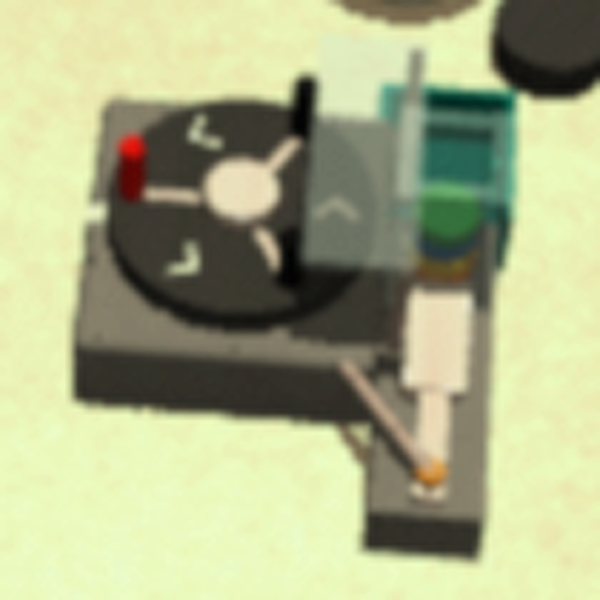

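The top zoom shows the hub at (355,380), red peg at (397,489) and white mark at (421,527). The black pegs are at (430,287) and (237,362), and the guard's front edge runs just behind them. The scene zoom agrees. Next I'll measure the axis and yaw.

```bash
cat > h.py <<'E'
import cv2,numpy as np
from plant import ctrl
def ray(i,uv,z):
    K=i['camera_matrix'];T=i['world_to_cam'];R=T[:3,:3];c=-R.T@T[:3,3]
    d=R.T@np.linalg.solve(K,[uv[0],uv[1],1]);return c+d*(z-c[2])/d[2]
def blobs(m,amin=3):
    n,l,st,ce=cv2.connectedComponentsWithStats(m.astype(np.uint8),connectivity=8)
    return [(int(st[k,4]),ce[k]) for k in range(1,n) if st[k,4]>=amin]
E
python3 - <<'E'
from h import *
for n,(x0,y0,x1,y1) in dict(top=(195,225,290,310),scene=(300,160,395,240)).items():
    p=np.load(n+"0.npz")['p'][y0:y1,x0:x1];i=ctrl.camera_info(n)
    h=cv2.cvtColor(np.ascontiguousarray(p),cv2.COLOR_RGB2HSV);p=p.astype(int)
    red=(p[...,0]>90)&(p[...,1]<50)&(p[...,2]<50)
    wh=(h[...,1]<60)&(h[...,2]>120)
    off=np.array([x0,y0])
    for a,c in blobs(red): print(n,'red',a,c+off,ray(i,c+off,.121))
    for a,c in blobs(wh): print(n,'white',a,c+off,'hub',ray(i,c+off,.093)[:2],'mark',ray(i,c+off,.06)[:2])
E
```

```text
top red 19 [241.84210526 288.84210526] [0.48826623 0.07547352 0.121     ]
top white 43 [199.93023256 226.27906977] hub [0.65949327 0.18709762] mark [0.66407805 0.19252455]
top white 137 [239.38686131 228.24817518] hub [0.65130024 0.08179119] mark [0.65571721 0.08506129]
top white 2192 [273.78923358 271.5629562 ] hub [ 0.53265647 -0.0075037 ] mark [ 0.53464344 -0.0060625 ]
top white 8 [221.5 237. ] hub [0.62903229 0.12993235] mark [0.63299318 0.13418845]
top white 12 [243.33333333 258.83333333] hub [0.56888451 0.07276208] mark [0.57161349 0.07584724]
top white 642 [202.50311526 291.30996885] hub [0.48564546 0.18231074] mark [0.48666957 0.18763963]
top white 147 [234.72108844 269.05442177] hub [0.54226241 0.09613256] mark [0.54444612 0.09969639]
top white 13 [221.53846154 267.61538462] hub [0.54708033 0.13106051] mark [0.54936272 0.13533971]
top white 13 [240.38461538 282.15384615] hub [0.50702572 0.08172391] mark [0.50848773 0.08499263]
top white 11 [246.63636364 296.09090909] hub [0.46967145 0.06585857] mark [0.47036839 0.06880234]
scene red 13 [322.61538462 185.38461538] [0.48911095 0.07198908 0.121     ]
scene white 227 [363.37004405 171.99559471] hub [0.56750391 0.1955376 ] mark [0.55784121 0.22253225]
scene white 5 [371. 182.] hub [0.60445193 0.16950928] mark [0.59584885 0.19575747]
scene white 98 [341.90816327 192.5       ] hub [0.54274379 0.09363867] mark [0.532371   0.11771099]
scene white 10 [315.9 196.8] hub [0.48039447 0.04451191] mark [0.46823357 0.06717534]
scene white 3 [332. 194.] hub [0.518681  0.0753299] mark [0.50761812 0.09887715]
scene white 3 [345.66666667 201.33333333] hub [0.56693205 0.06861182] mark [0.55725294 0.09196639]
scene white 223 [375.96860987 222.82511211] hub [0.67766944 0.03726074] mark [0.67116616 0.05971621]
scene white 6 [308.83333333 235.16666667] hub [ 0.52479657 -0.08628919] mark [ 0.51390908 -0.06737698]
```

```bash
cat >> h.py <<'E'
from scipy.spatial.transform import Rotation as Ro
def cur():
    s=ctrl.get_state();return s,np.array(s['eef_pos']),Ro.from_quat(s['tcp_rot'])
def down(yaw): # tool x at yaw(deg), z down
    c,s_=np.cos(np.radians(yaw)),np.sin(np.radians(yaw))
    return Ro.from_matrix(np.array([[c,s_,0],[s_,-c,0],[0,0,-1]]).T.T)
def inc(p,R,P,yaw):
    rv=(R.inv()*down(yaw)).as_rotvec();d=R.inv().apply(np.array(P)-p)*100
    return np.round(np.r_[rv,d],3)
E
python3 - <<'E'
from h import *
s,p,R=cur();print(R.as_matrix())
for P,y in (((.40,-.40,.29),40),((.50,-.12,.30),80),((.46,.08,.30),110)): print(inc(p,R,P,y))
E
```

```text
[[ 9.67456340e-01  2.53037924e-01 -1.99034099e-04]
 [ 2.53037737e-01 -9.67453888e-01  2.20868055e-03]
 [ 3.66323630e-04 -2.18716514e-03 -9.99997541e-01]]
[-2.0000e-03 -1.0000e-03 -4.4200e-01  2.8566e+01 -1.8632e+01 -4.5460e+00]
[-2.0000e-03 -2.0000e-03 -1.1400e+00  4.5326e+01 -4.3193e+01 -5.4870e+00]
[-1.0000e-03 -2.0000e-03 -1.6640e+00  4.6516e+01 -6.3554e+01 -5.4420e+00]
```

servo_tool(
  increments="0 0 -0.44 28.6 -18.6 -4.5 4;0 0 -0.44 28.6 -18.6 -4.5 0.8;0 0 -0.44 28.6 -18.6 -4.5 0.8;0 0 -0.44 28.6 -18.6 -4.5 0.8;0 0 -0.44 28.6 -18.6 -4.5 0.8;0 0 -0.44 28.6 -18.6 -4.5 0.8;0 0 -0.44 28.6 -18.6 -4.5 0.8;0 0 -0.44 28.6 -18.6 -4.5 0.8;0 0 -1.14 45.3 -43.2 -5.5 0.8;0 0 -1.14 45.3 -43.2 -5.5 0.8",
  grip_force=40,
)

```text
time: 0.93
eef_pos: [0.423, -0.3287, 0.2919]
tcp_rot: [0.889, 0.458, 0.0, -0.0]
contact_force: [1.0, -0.0, -0.0]
opening: 0.095
```

```bash
python3 - <<'E'
from h import *
s,p,R=cur();print(s['time'],p,R.as_matrix()[:,0],s['opening'],s['contact_force'])
for P,y in (((.50,-.12,.30),80),((.46,.08,.30),110)): print(inc(p,R,P,y))
E
```

```text
0.9333 [ 0.42295895 -0.32867884  0.29187309] [5.80165728e-01 8.14498424e-01 2.14801048e-04] 0.09473943401318709 [ 0.97466046 -0.02152613 -0.04349326]
[-0.    -0.    -0.444 21.467 -5.832 -0.807]
[ -0.     -0.     -0.968  35.436 -20.693  -0.802]
```

servo_tool(
  increments="0 0 -0.44 21.5 -5.8 -0.8 0.8;0 0 -0.44 21.5 -5.8 -0.8 0.8;0 0 -0.44 21.5 -5.8 -0.8 0.8;0 0 -0.44 21.5 -5.8 -0.8 0.8;0 0 -0.97 35.4 -20.7 -0.8 0.8;0 0 -0.97 35.4 -20.7 -0.8 0.8;0 0 -0.97 35.4 -20.7 -0.8 0.8;0 0 -0.97 35.4 -20.7 -0.8 0.8;0 0 -0.97 35.4 -20.7 -0.8 0.8;0 0 -0.97 35.4 -20.7 -0.8 0.8",
)

```text
time: 1.77
eef_pos: [0.4607, 0.0765, 0.2997]
tcp_rot: [0.575, 0.818, -0.0, -0.0]
contact_force: [0.8, -0.4, -0.3]
opening: 0.093
```

```bash
python3 - <<'E'
from h import *
s,p,R=cur();print(s['time'],p,R.as_matrix(),s['opening'],s['qpos'])
i=ctrl.camera_info('wrist');q,d=ctrl.read_camera('wrist');cv2.imwrite('pics/w1.png',q[:,:,::-1]);np.savez('w1.npz',p=q,d=d,**i)
print(i)
E
```

```text
1.7667 [0.46070683 0.07645688 0.29970229] [[-3.39081374e-01  9.40757038e-01 -1.31738612e-04]
 [ 9.40757043e-01  3.39081383e-01  4.83434414e-05]
 [ 9.01495436e-05 -1.07541667e-04 -9.99999990e-01]] 0.0933764738771269 [-5.33380496e-02 -2.28370227e-01  2.00431953e+00  4.21337418e-05
  1.36577748e+00 -3.99286887e-01]
{'camera_matrix': array([[426.20808619,   0.        , 321.78015908],
       [  0.        , 426.20808619, 242.69572885],
       [  0.        ,   0.        ,   1.        ]]), 'world_to_cam': array([[ 9.41396283e-01,  3.37302554e-01,  1.61196077e-04,
        -4.59396860e-01],
       [ 3.18764135e-01, -8.89812435e-01,  3.26532167e-01,
        -1.38977821e-01],
       [ 1.10283568e-01, -3.07344785e-01, -9.45186076e-01,
         4.05615226e-01],
       [ 0.00000000e+00,  0.00000000e+00,  0.00000000e+00,
         1.00000000e+00]])}
```

View pics/w1.png

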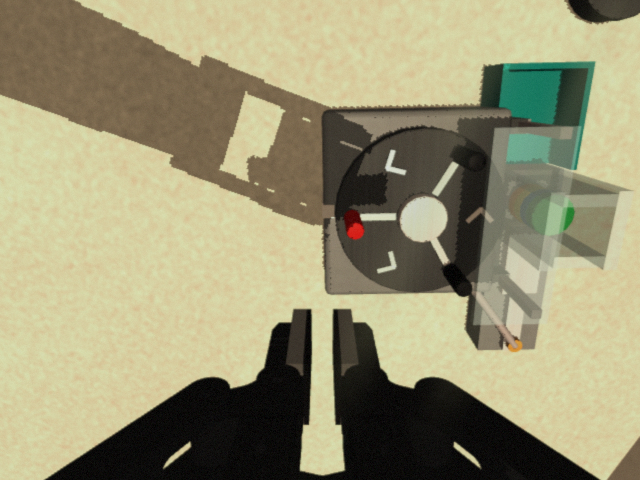

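The wrist view shows the hub at (424,218), the red peg top at (355,231), and the mark in shadow at about (328,211). The fingers are closed to roughly 8 mm. I'll refine the positions from this view.

```bash
python3 - <<'E'
from h import *
z=np.load('w1.npz');p=z['p'];i=dict(camera_matrix=z['camera_matrix'],world_to_cam=z['world_to_cam'])
x0,y0,x1,y1=318,100,520,300;off=np.array([x0,y0])
c=p[y0:y1,x0:x1];h=cv2.cvtColor(np.ascontiguousarray(c),cv2.COLOR_RGB2HSV);c=c.astype(int)
red=(c[...,0]>170)&(c[...,1]<60)
for a,k in blobs(red,8): print('red',a,k+off,ray(i,k+off,.121))
wh=(h[...,1]<60)&(h[...,2]>185)
w2=cv2.morphologyEx(wh.astype(np.uint8),cv2.MORPH_OPEN,np.ones((13,13)))
for a,k in blobs(w2,8): print('hub',a,k+off,ray(i,k+off,.093))
# wheel edge
b=cv2.resize(p[195:245,320:370],(600,600),interpolation=cv2.INTER_CUBIC);cv2.imwrite('pics/w1z.png',b[:,:,::-1])
E
```

```text
red 182 [355.34615385 230.97802198] [0.48871576 0.07325998 0.121     ]
hub 1555 [423.4585209  218.91511254] [0.54258008 0.09417216 0.093     ]
hub 305 [513.49508197 266.51803279] [0.63189173 0.08154726 0.093     ]
```

View pics/w1z.png

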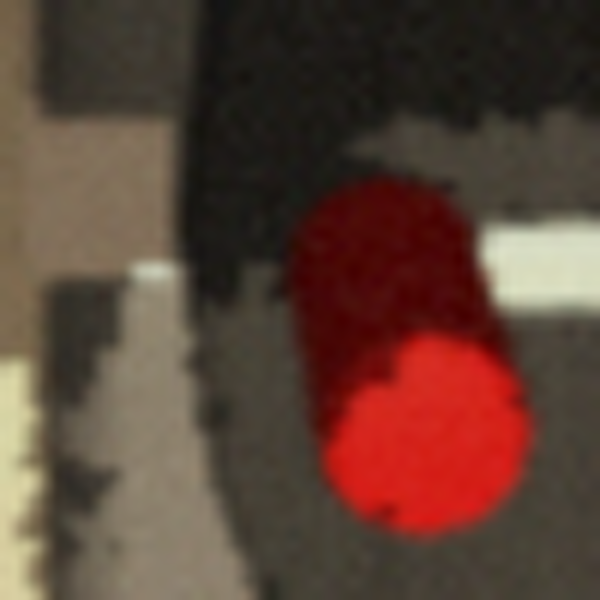

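```bash
python3 - <<'E'
from h import *
z=np.load('w1.npz');i=dict(camera_matrix=z['camera_matrix'],world_to_cam=z['world_to_cam'])
a=np.array([.5426,.0942])
for uv,zz in (((329.2,211.2),.06),((355.35,231),.121)):
    v=ray(i,uv,zz)[:2]-a;print(v,np.hypot(*v),np.degrees(np.arctan2(v[1],v[0]))%360)
# contact start: peg az 201, b=16.5+6 gap behind, R=58
s,p,R=cur();print(p)
for ph,b,zt in ((201,24,.165),(201,24,.105)):
    r=np.array([np.cos(np.radians(ph)),np.sin(np.radians(ph))]);t=np.array([-r[1],r[0]])
    P=np.r_[a+.058*r-b/1000*t,zt];print(P,inc(p,R,P,ph-90))
E
```

```text
[-0.07131988 -0.02793849] 0.07659689461911978 201.3920181142778
[-0.05387519 -0.0209553 ] 0.057807102063227776 201.25404945134198
[0.45958256 0.08301918 0.29981088]
[0.4798515  0.09582059 0.165     ] [ 1.0000e-03 -6.0000e-03 -1.5000e-02  4.2300e-01  2.3250e+00  1.3487e+01]
[0.4798515  0.09582059 0.105     ] [ 1.0000e-03 -6.0000e-03 -1.5000e-02  3.8700e-01  2.3170e+00  1.9487e+01]
```

servo_tool(
  increments="0 0 -0.015 0.4 2.32 3 0.8;0 0 -0.015 0.4 2.32 6 0.8;0 0 -0.015 0.4 2.32 9 0.8;0 0 -0.015 0.4 2.32 11.5 0.8;0 0 -0.015 0.4 2.32 13.5 0.8;0 0 -0.015 0.4 2.32 15 0.8;0 0 -0.015 0.4 2.32 16.5 0.8;0 0 -0.015 0.4 2.32 18 0.8;0 0 -0.015 0.4 2.32 19 0.8;0 0 -0.015 0.4 2.32 19.5 0.8",
)

```text
time: 2.65
eef_pos: [0.4812, 0.0863, 0.1035]
tcp_rot: [0.569, 0.822, -0.0, -0.001]
contact_force: [0.2, 2.0, 0.7]
opening: 0.092
```

```bash
python3 - <<'E'
from h import *
q,d=ctrl.read_camera('scene');cv2.imwrite('pics/s2.png',cv2.resize(q[120:270,250:410],(640,600),interpolation=cv2.INTER_CUBIC)[:,:,::-1])
q,d=ctrl.read_camera('wrist');cv2.imwrite('pics/w2.png',q[:,:,::-1])
s,p,R=cur();print(s['time'],p,np.degrees(R.as_rotvec()),s['contact_force'],s['opening'])
m=R.as_matrix();print(m[:,0],m[:,2])
# axis in tool frame
print(R.inv().apply(np.r_[.5426,.0942,p[2]]-p)*1000)
# stroke rows
b,Rr=16.5,58
for k in range(1,11):
    a=np.radians(2.5*k);print(round(-a,4),round((-b+b*np.cos(a)-Rr*np.sin(a))/10,3),round((Rr-b*np.sin(a)-Rr*np.cos(a))/10,3))
E
```

```text
2.75 [0.48093981 0.08625054 0.10368324] [-1.02350409e+02 -1.47851186e+02  1.36964558e-01] [-0.13838456  2.09864804 -1.09817858] 0.09590529151810122
[-0.35206644  0.93597346  0.00170141] [-3.43551661e-03  5.25516522e-04 -9.99993961e-01]
[-14.26800262  60.5107799   -0.20765705]
-0.0436 -0.255 -0.066
-0.0873 -0.512 -0.122
-0.1309 -0.771 -0.166
-0.1745 -1.032 -0.198
-0.2182 -1.294 -0.22
-0.2618 -1.557 -0.229
-0.3054 -1.82 -0.228
-0.3491 -2.083 -0.215
-0.3927 -2.345 -0.19
-0.4363 -2.606 -0.154
```

View pics/w2.png

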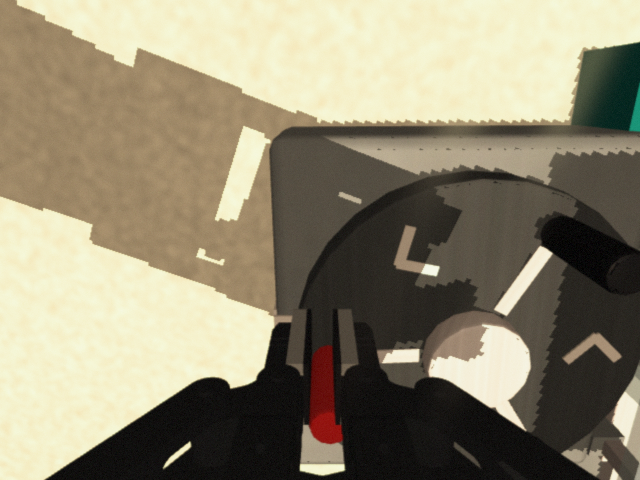

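View pics/s2.png

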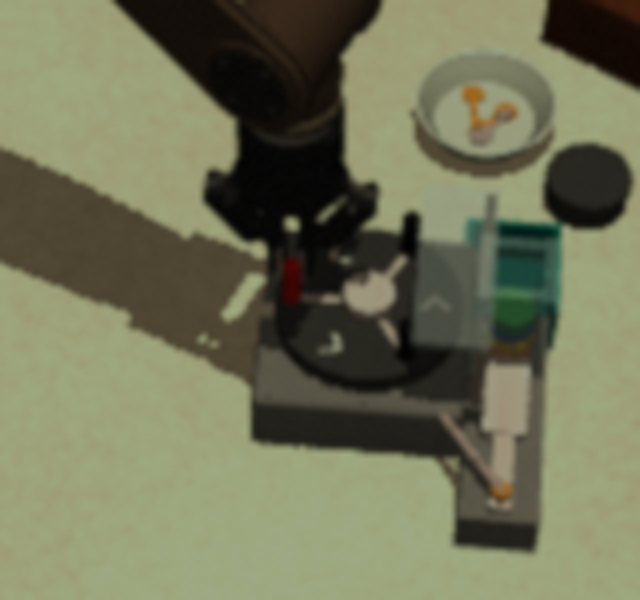

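The fingers straddle the red peg as planned and are in light contact, about 2 N. Starting stroke 1.

servo_tool(
  increments="0 0 -0.015 -0.09 -0.01 0 0.8;0 0 -0.044 -0.25 -0.03 0 0.8;0 0 -0.087 -0.51 -0.06 0 0.8;0 0 -0.131 -0.77 -0.09 0 0.8;0 0 -0.175 -1.03 -0.10 0 0.8;0 0 -0.218 -1.29 -0.10 0 0.8;0 0 -0.262 -1.56 -0.09 0 0.8;0 0 -0.305 -1.82 -0.08 0 0.8;0 0 -0.349 -2.08 -0.07 0 0.8;0 0 -0.393 -2.35 -0.04 0 0.8",
)

```text
time: 3.58
eef_pos: [0.4896, 0.0639, 0.1053]
tcp_rot: [0.396, 0.918, -0.0, -0.0]
contact_force: [-1.0, 2.1, -1.6]
opening: 0.094
```

```bash
cat > st.py <<'E'
from h import *
s,p,R=cur();m=R.as_matrix()
print(round(s['time'],2),p.round(4),'z',m[:,2].round(4),'F',s['contact_force'].round(1),'q',s['qpos'].round(2))
v=p[:2]-[.5426,.0942];a=R.inv().apply(np.r_[.5426,.0942,p[2]]-p)*1000
yaw=np.degrees(np.arctan2(m[1,0],m[0,0]))%360
print('axis in tool',a.round(1),'yaw',yaw.round(1),'implied wheel deg ~',round(yaw-110.6,1),'disp az of tool',round((np.degrees(np.arctan2(v[1],v[0]))-20.9)%360,1))
E
python3 st.py
```

```text
3.58 [0.4896 0.0639 0.1053] z [-1.e-03  1.e-04 -1.e+00] F [-1.   2.1 -1.6] q [-0.08  0.05  2.12  0.    0.97 -0.83]
axis in tool [-14.3  59.4  -0. ] yaw 133.3 implied wheel deg ~ 22.7 disp az of tool 188.8
```

servo_tool(
  increments="0 0 -0.044 -0.25 -0.05 0 0.8;0 0 -0.087 -0.51 -0.10 0 0.8;0 0 -0.131 -0.77 -0.13 0 0.8;0 0 -0.175 -1.03 -0.15 0 0.8;0 0 -0.218 -1.29 -0.16 0 0.8;0 0 -0.262 -1.56 -0.16 0 0.8;0 0 -0.305 -1.82 -0.15 0 0.8;0 0 -0.349 -2.08 -0.13 0 0.8;0 0 -0.393 -2.34 -0.10 0 0.8;0 0 -0.436 -2.60 -0.06 0 0.8",
)

```text
time: 4.42
eef_pos: [0.5066, 0.0444, 0.1053]
tcp_rot: [0.188, 0.982, -0.0, -0.001]
contact_force: [-2.7, 1.7, -0.6]
opening: 0.095
```

```bash
python3 st.py
```

```text
4.42 [0.5066 0.0444 0.1053] z [-2.2e-03 -2.0e-04 -1.0e+00] F [-2.7  1.7 -0.6] q [-0.11  0.09  2.08 -0.    0.97 -1.3 ]
axis in tool [-15.   59.5  -0.1] yaw 158.3 implied wheel deg ~ 47.7 disp az of tool 213.2
```

servo_tool(
  increments="0 0 -0.044 -0.25 -0.05 0 0.8;0 0 -0.087 -0.51 -0.10 0 0.8;0 0 -0.131 -0.77 -0.13 0 0.8;0 0 -0.175 -1.03 -0.15 0 0.8;0 0 -0.218 -1.29 -0.16 0 0.8;0 0 -0.262 -1.56 -0.16 0 0.8;0 0 -0.305 -1.82 -0.15 0 0.8;0 0 -0.349 -2.08 -0.13 0 0.8;0 0 -0.393 -2.34 -0.10 0 0.8;0 0 -0.436 -2.60 -0.06 0 0.8",
)

```text
time: 5.25
eef_pos: [0.5303, 0.0338, 0.1053]
tcp_rot: [-0.029, 1.0, -0.001, -0.002]
contact_force: [-3.6, -0.3, 1.0]
opening: 0.092
```

```bash
python3 st.py; python3 -c "
from h import *
q,d=ctrl.read_camera('scene');cv2.imwrite('pics/s3.png',cv2.resize(q[120:270,250:410],(640,600),interpolation=cv2.INTER_CUBIC)[:,:,::-1])"
```

```text
5.25 [0.5303 0.0338 0.1053] z [-0.003  -0.0012 -1.    ] F [-3.6 -0.3  1. ] q [-0.13  0.14  2.03 -0.    0.98 -1.75]
axis in tool [-15.7  59.6  -0.1] yaw 183.3 implied wheel deg ~ 72.7 disp az of tool 237.6
```

View pics/s3.png

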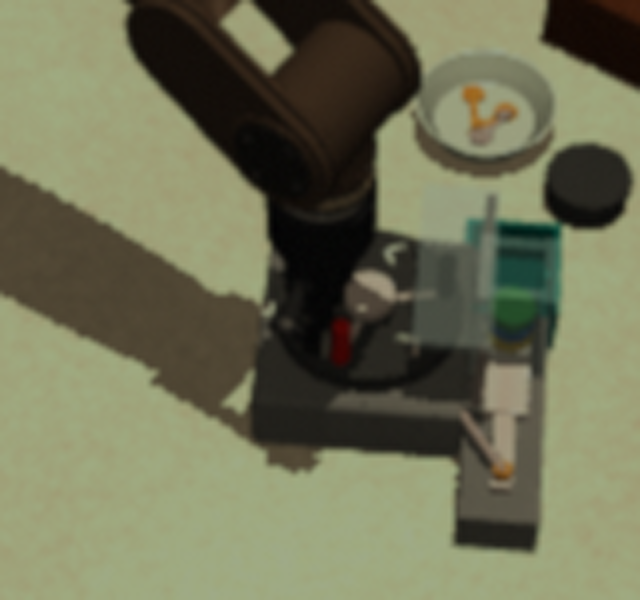

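The scene shows the red peg carried about 70° round, at (340,340), and the pusher advancing. Next: the last part of stroke 1.

servo_tool(
  increments="0 0 -0.044 -0.25 -0.05 0 0.8;0 0 -0.087 -0.51 -0.10 0 0.8;0 0 -0.131 -0.77 -0.13 0 0.8;0 0 -0.175 -1.03 -0.15 0 0.8;0 0 -0.218 -1.29 -0.16 0 0.8;0 0 -0.262 -1.56 -0.16 0 0.8;0 0 -0.305 -1.82 -0.15 0 0.8;0 0 -0.335 -2.00 -0.13 0 0.8;0 0 -0.36 -2.15 -0.12 0 0.8;0 0 -0.37 -2.20 -0.11 0 0.8",
)

```text
time: 6.13
eef_pos: [0.553, 0.0339, 0.1052]
tcp_rot: [-0.211, 0.977, -0.0, -0.001]
contact_force: [-2.4, -2.2, 0.4]
opening: 0.092
```

```bash
python3 st.py
```

```text
6.13 [0.553  0.0339 0.1052] z [-0.001  -0.0012 -1.    ] F [-2.4 -2.2  0.4] q [-0.12  0.18  1.98 -0.    0.98 -2.12]
axis in tool [-15.4  59.3  -0.1] yaw 204.4 implied wheel deg ~ 93.8 disp az of tool 258.9
```

servo_tool(
  increments="0 0 0 0.3 0 0 0.8;0 0 0 0.7 0 0 0.8;0 0 0 1.0 0 -1 0.8;0 0 0 1.0 0 -3 0.8;0 0 0 1.0 0 -6 0.8;0 0 0.12 1.0 0 -8 0.8;0 0 0.24 1.0 0 -10 0.8;0 0 0.36 0.5 1 -12 0.8;0 0 0.48 0 2 -13 0.8;0 0 0.6 0 2 -13 0.8",
)

```text
time: 6.97
eef_pos: [0.5468, 0.0539, 0.2402]
tcp_rot: [0.09, 0.996, 0.001, 0.004]
contact_force: [0.3, 1.2, -0.6]
opening: 0.092
```

```bash
cat > tg.py <<'E'
from h import *
import sys
ax=np.array([.5426,.0942])
s,p,R=cur()
for arg in sys.argv[1:]:
    az,b,r_,z=map(float,arg.split(','))   # az = dispenser azimuth of peg
    ph=np.radians(az+20.9);r=np.array([np.cos(ph),np.sin(ph)]);t=np.array([-r[1],r[0]])
    P=np.r_[ax+r_/1000*r-b/1000*t,z];print(P.round(3),inc(p,R,P,np.degrees(ph)-90))
E
python3 st.py; python3 tg.py 154,24,59,.165
python3 -c "
from h import *
i=ctrl.camera_info('wrist');q,d=ctrl.read_camera('wrist');cv2.imwrite('pics/w4.png',q[:,:,::-1]);np.savez('w4.npz',p=q,**i)
q,d=ctrl.read_camera('top');cv2.imwrite('pics/t4.png',cv2.resize(q[200:310,170:290],(654,600),interpolation=cv2.INTER_CUBIC)[:,:,::-1])"
```

```text
6.97 [0.5468 0.0539 0.2402] z [ 8.9e-03  3.0e-04 -1.0e+00] F [ 0.3  1.2 -0.6] q [-0.09  0.01  1.9   0.    1.23 -1.48]
axis in tool [11.4 38.9 -0. ] yaw 169.6 implied wheel deg ~ 59.0 disp az of tool 255.1
[0.486 0.123 0.165] [8.000e-03 6.000e-03 1.479e+00 7.304e+00 5.724e+00 7.465e+00]
```

View pics/w4.png

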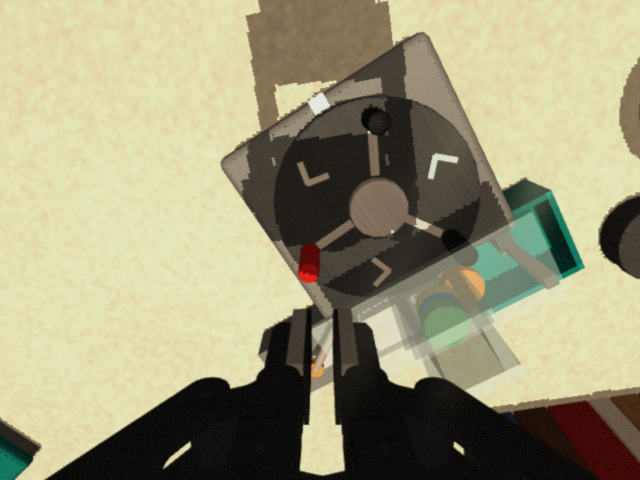

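View pics/t4.png

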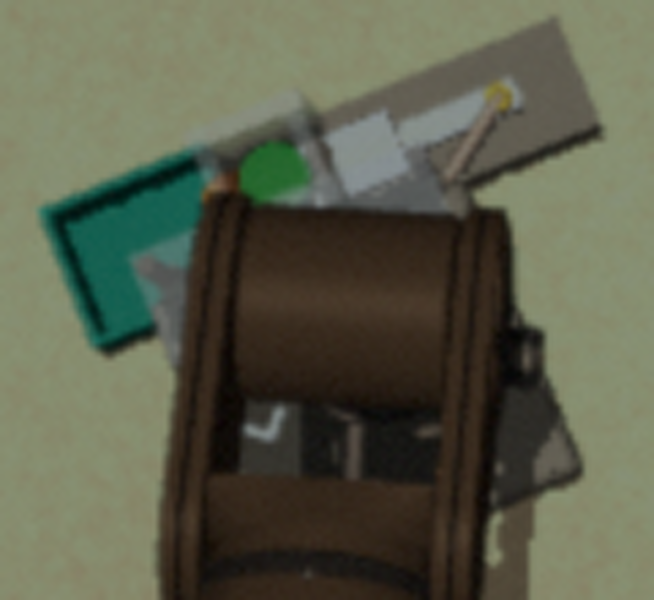

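The wrist view shows the red peg top near (309,272), the hub at (379,208), the mark at (318,103), and the orange fob half out of the tower at (462,285). I'll get the wheel angle from these.

```bash
cat > ang.py <<'E'
import sys
from h import *
z=np.load(sys.argv[1]);p=z['p'];i=dict(camera_matrix=z['camera_matrix'],world_to_cam=z['world_to_cam'])
def pj(P): 
    v=i['world_to_cam'][:3]@np.r_[P,1];u=i['camera_matrix']@v;return u[:2]/u[2]
c=p.astype(int);ax=np.array([.5426,.0942])
h=cv2.cvtColor(np.ascontiguousarray(p),cv2.COLOR_RGB2HSV)
red=(c[...,0]>90)&(c[...,1]<.3*c[...,0])&(c[...,2]<.3*c[...,0])
a=lambda v:(np.degrees(np.arctan2(v[1]-ax[1],v[0]-ax[0]))-20.9)%360
for A,k in blobs(red,40):
    w=ray(i,k,.121);print('red(all side)',A,k,w,a(w), 'z.10:',ray(i,k,.101),a(ray(i,k,.101)),np.hypot(*(ray(i,k,.101)[:2]-ax)))
wh=(h[...,1]<60)&(h[...,2]>170)
u=pj([ax[0]-.0775*np.cos(np.radians(20.9)),ax[1]-.0775*np.sin(np.radians(20.9)),.06])
print('mark expected at',u,'hub',pj([*ax,.093]))
for A,k in blobs(wh,8):
    if np.hypot(*(k-u))<25: w=ray(i,k,.06);print('mark',A,k,w,a(w))
E
python3 ang.py w4.npz
```

```text
red(all side) 311 [308.20257235 272.44694534] [0.56745646 0.04157927 0.121     ] 274.3846550737096 z.10: [0.57594488 0.03937974 0.101     ] 280.4104028600311 0.06416495730207203
mark expected at [318.95111842 103.16114418] hub [379.47210379 208.7261797 ]
mark 26 [330.03846154  82.46153846] [0.45845536 0.07639823 0.06      ] 171.04544383486441
mark 296 [318.16554054 103.11486486] [0.47007099 0.06602672 0.06      ] 180.32823605307223
```

servo_tool(
  increments="0 0 0.12 2 2 0 0.8;0 0 0.24 4 4 0 0.8;0 0 0.36 6 5.7 0 0.8;0 0 0.48 7.3 5.7 0 0.8;0 0 0.6 7.3 5.7 2 0.8;0 0 0.72 7.3 5.7 4 0.8;0 0 0.84 7.3 5.7 5 0.8;0 0 0.96 7.3 5.7 6 0.8;0 0 1.08 7.3 5.7 6 0.8;0 0 1.2 7.3 5.7 6 0.8",
)

```text
time: 7.9
eef_pos: [0.4822, 0.1213, 0.1737]
tcp_rot: [0.636, 0.772, -0.001, -0.001]
contact_force: [0.6, 0.1, 0.3]
opening: 0.095
```

servo_tool(
  increments="0 0 0.12 0 0 0 0.8;0 0 0.24 0 0 0 0.8;0 0 0.28 0 0 0 0.8;0 0 0.28 0 0 0 0.8;0 0 0.28 0 0 0 0.8",
)

```text
time: 8.32
eef_pos: [0.4829, 0.1214, 0.1749]
tcp_rot: [0.736, 0.678, -0.0, -0.0]
contact_force: [1.0, 0.0, -0.3]
opening: 0.095
```

```bash
python3 st.py; python3 tg.py 154,24,59,.105
```

```text
8.32 [0.4829 0.1214 0.1749] z [-2.e-04  0.e+00 -1.e+00] F [ 1.   0.  -0.3] q [ 0.04 -0.04  2.07  0.    1.11  0.12]
axis in tool [-22.2  61.7  -0. ] yaw 85.3 implied wheel deg ~ -25.3 disp az of tool 134.6
[0.486 0.123 0.105] [-0.    -0.     0.007  0.221  0.287  6.989]
```

servo_tool(
  increments="0 0 0 0.25 0.28 1 0.8;0 0 0 0.25 0.28 2.5 0.8;0 0 0 0.25 0.28 4 0.8;0 0 0 0.25 0.28 5.5 0.8;0 0 0 0.25 0.28 6.5 0.8;0 0 0 0.2 0.28 7 0.8;0 0 0 0.0 0.28 7 0.8;0 0 0 -0.2 0.28 7 0.8;0 0 0 -0.3 0.28 7 0.8;0 0 0 -0.4 0.28 7 0.8",
)

```text
time: 9.15
eef_pos: [0.4864, 0.1172, 0.106]
tcp_rot: [0.737, 0.676, 0.001, 0.001]
contact_force: [0.7, -0.6, -0.0]
opening: 0.093
```

```bash
python3 st.py
python3 -c "
from h import *
i=ctrl.camera_info('wrist');q,d=ctrl.read_camera('wrist');cv2.imwrite('pics/w5.png',q[:,:,::-1]);np.savez('w5.npz',p=q,**i)"
```

```text
9.15 [0.4864 0.1172 0.106 ] z [ 2.1e-03  1.0e-04 -1.0e+00] F [ 0.7 -0.6 -0. ] q [ 0.03  0.07  2.11 -0.    0.97  0.12]
axis in tool [-18.1  57.9   0.1] yaw 85.1 implied wheel deg ~ -25.5 disp az of tool 136.9
```

View pics/w5.png

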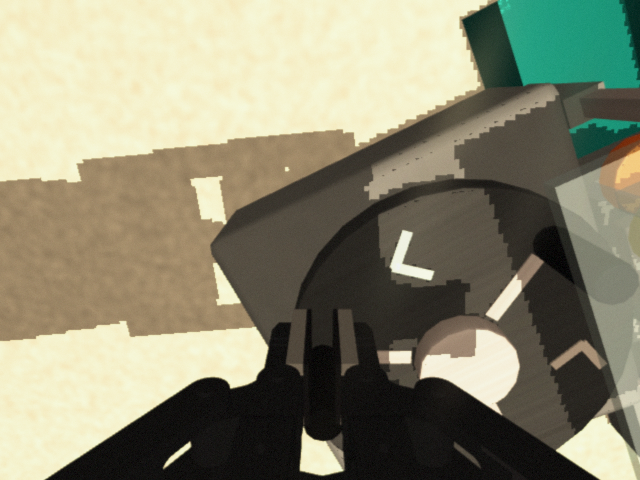

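The wrist view shows black peg c centred between the fingertips at (322,400), about 2–3 mm ahead. Starting stroke 2.

servo_tool(
  increments="0 0 -0.015 -0.15 0 0 0.8;0 0 -0.044 -0.35 -0.05 0 0.8;0 0 -0.087 -0.62 -0.10 0 0.8;0 0 -0.131 -0.90 -0.12 0 0.8;0 0 -0.175 -1.18 -0.13 0 0.8;0 0 -0.218 -1.45 -0.13 0 0.8;0 0 -0.262 -1.73 -0.12 0 0.8;0 0 -0.305 -2.00 -0.11 0 0.8;0 0 -0.349 -2.26 -0.09 0 0.8;0 0 -0.393 -2.53 -0.06 0 0.8",
)

```text
time: 10.03
eef_pos: [0.4822, 0.0929, 0.1054]
tcp_rot: [0.589, 0.808, 0.0, -0.001]
contact_force: [-3.0, 2.5, 3.1]
opening: 0.092
```

```bash
python3 st.py
```

```text
10.03 [0.4822 0.0929 0.1054] z [-0.0018  0.002  -1.    ] F [-3.   2.5  3.1] q [-0.02  0.05  2.13  0.    0.97 -0.33]
axis in tool [-17.3  57.9  -0.1] yaw 107.8 implied wheel deg ~ -2.8 disp az of tool 160.3
```

servo_tool(
  increments="0 0 -0.044 -0.25 -0.06 0 0.8;0 0 -0.087 -0.51 -0.12 0 0.8;0 0 -0.131 -0.77 -0.16 0 0.8;0 0 -0.175 -1.03 -0.20 0 0.8;0 0 -0.218 -1.29 -0.22 0 0.8;0 0 -0.262 -1.56 -0.23 0 0.8;0 0 -0.305 -1.82 -0.23 0 0.8;0 0 -0.349 -2.08 -0.21 0 0.8;0 0 -0.393 -2.34 -0.19 0 0.8;0 0 -0.436 -2.60 -0.15 0 0.8",
)

```text
time: 10.87
eef_pos: [0.4883, 0.0673, 0.1053]
tcp_rot: [0.4, 0.916, -0.0, -0.002]
contact_force: [-4.0, 1.1, 3.7]
opening: 0.096
```

```bash
python3 st.py
```

```text
10.87 [0.4883 0.0673 0.1053] z [-3.1e-03  9.0e-04 -1.0e+00] F [-4.   1.1  3.7] q [-0.07  0.05  2.12  0.    0.97 -0.82]
axis in tool [-17.2  58.1  -0.1] yaw 132.8 implied wheel deg ~ 22.2 disp az of tool 185.4
```

servo_tool(
  increments="0 0 -0.044 -0.25 -0.06 0 0.8;0 0 -0.087 -0.51 -0.12 0 0.8;0 0 -0.131 -0.77 -0.16 0 0.8;0 0 -0.175 -1.03 -0.20 0 0.8;0 0 -0.218 -1.29 -0.22 0 0.8;0 0 -0.262 -1.56 -0.23 0 0.8;0 0 -0.305 -1.82 -0.23 0 0.8;0 0 -0.349 -2.08 -0.21 0 0.8;0 0 -0.393 -2.34 -0.19 0 0.8;0 0 -0.436 -2.60 -0.15 0 0.8",
)

```text
time: 11.7
eef_pos: [0.5049, 0.0466, 0.1053]
tcp_rot: [0.193, 0.981, -0.001, -0.001]
contact_force: [-4.8, -0.5, 2.4]
opening: 0.091
```

```bash
python3 st.py
python3 -c "
from h import *
q,d=ctrl.read_camera('scene');cv2.imwrite('pics/s6.png',cv2.resize(q[120:270,250:410],(640,600),interpolation=cv2.INTER_CUBIC)[:,:,::-1])"
```

```text
11.7 [0.5049 0.0466 0.1053] z [-3.1e-03 -4.0e-04 -1.0e+00] F [-4.8 -0.5  2.4] q [-0.11  0.08  2.09 -0.    0.97 -1.29]
axis in tool [-16.9  58.3  -0.1] yaw 157.8 implied wheel deg ~ 47.2 disp az of tool 210.7
```

View pics/s6.png

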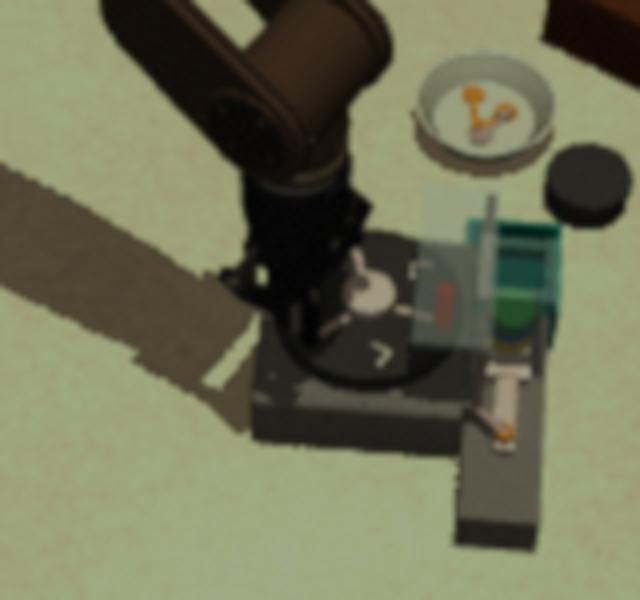

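The red peg is now under the guard at (445,303) and the pusher is near the end of its stroke. I'll go on through half a turn.

servo_tool(
  increments="0 0 -0.044 -0.25 -0.06 0 0.8;0 0 -0.087 -0.51 -0.12 0 0.8;0 0 -0.131 -0.77 -0.16 0 0.8;0 0 -0.175 -1.03 -0.20 0 0.8;0 0 -0.218 -1.29 -0.22 0 0.8;0 0 -0.262 -1.56 -0.23 0 0.8;0 0 -0.305 -1.82 -0.23 0 0.8;0 0 -0.349 -2.08 -0.21 0 0.8;0 0 -0.393 -2.34 -0.19 0 0.8;0 0 -0.436 -2.60 -0.15 0 0.8",
)

```text
time: 12.58
eef_pos: [0.5289, 0.035, 0.1052]
tcp_rot: [-0.024, 1.0, -0.001, -0.001]
contact_force: [-2.6, -1.7, 1.4]
opening: 0.096
```

```bash
python3 st.py
```

```text
12.58 [0.5289 0.035  0.1052] z [-0.0013 -0.0011 -1.    ] F [-2.6 -1.7  1.4] q [-0.12  0.13  2.03 -0.    0.97 -1.74]
axis in tool [-16.5  58.5  -0.1] yaw 182.7 implied wheel deg ~ 72.1 disp az of tool 236.1
```

servo_tool(
  increments="0 0 -0.044 -0.25 -0.06 0 0.8;0 0 -0.087 -0.51 -0.12 0 0.8;0 0 -0.131 -0.77 -0.16 0 0.8;0 0 -0.175 -1.03 -0.20 0 0.8;0 0 -0.218 -1.29 -0.22 0 0.8;0 0 -0.262 -1.56 -0.23 0 0.8;0 0 -0.305 -1.82 -0.23 0 0.8;0 0 -0.34 -2.03 -0.22 0 0.8;0 0 -0.365 -2.18 -0.20 0 0.8;0 0 -0.38 -2.26 -0.20 0 0.8",
)

```text
time: 13.42
eef_pos: [0.5521, 0.0343, 0.1051]
tcp_rot: [-0.211, 0.977, -0.0, 0.0]
contact_force: [-1.2, -1.1, 0.1]
opening: 0.094
```

servo_tool(
  increments="0 0 0 0.3 0 0 0.8;0 0 0 0.7 0 0 0.8;0 0 0 1.0 0 -1 0.8;0 0 0 1.0 0 -3 0.8;0 0 0 1.0 0 -6 0.8;0 0 0.12 1.0 0 -8 0.8;0 0 0.24 1.0 0 -10 0.8;0 0 0.36 0.5 1 -12 0.8;0 0 0.48 0 2 -13 0.8;0 0 0.6 0 2 -13 0.8",
)

```text
time: 14.25
eef_pos: [0.5451, 0.054, 0.2397]
tcp_rot: [0.09, 0.996, 0.001, 0.004]
contact_force: [-0.3, 0.4, 0.9]
opening: 0.091
```

```bash
python3 st.py; python3 tg.py 154,24,59,.165
python3 -c "
from h import *
i=ctrl.camera_info('wrist');q,d=ctrl.read_camera('wrist');cv2.imwrite('pics/w7.png',q[:,:,::-1]);np.savez('w7.npz',p=q,**i)"; python3 ang.py w7.npz
```

```text
14.25 [0.5451 0.054  0.2397] z [ 7.5e-03  5.0e-04 -1.0e+00] F [-0.3  0.4  0.9] q [-0.09  0.01  1.9   0.    1.23 -1.48]
axis in tool [ 9.6 39.1  0. ] yaw 169.7 implied wheel deg ~ 59.1 disp az of tool 252.6
[0.486 0.123 0.165] [7.000e-03 5.000e-03 1.480e+00 7.110e+00 5.748e+00 7.431e+00]
mark expected at [319.33564138 106.26189491] hub [379.70594094 211.81491141]
mark 296 [318.51689189 106.26013514] [0.47009588 0.06599809 0.06      ] 180.35452994110508
```

View pics/w7.png

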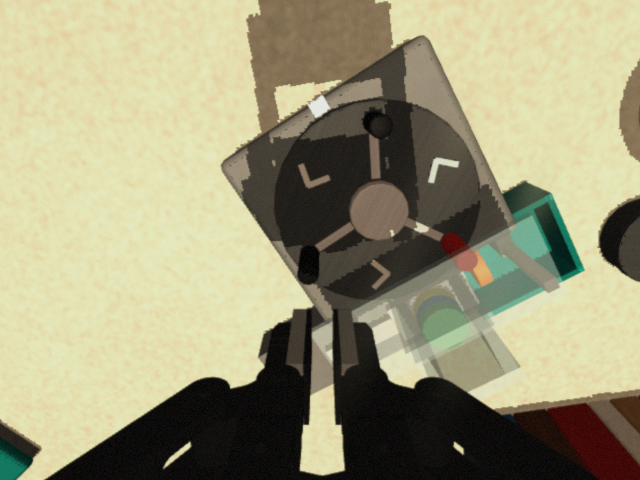

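The wrist view matches the last one, turned by a further 120°. Peg c is at (309,265), peg b at (378,123), red is under the guard at (455,250), and the orange fob is at the tray end at (480,268). Same approach for peg b.

servo_tool(
  increments="0 0 0.12 2 2 0 0.8;0 0 0.24 4 4 0 0.8;0 0 0.36 6 5.7 0 0.8;0 0 0.48 7.3 5.7 0 0.8;0 0 0.6 7.3 5.7 2 0.8;0 0 0.72 7.3 5.7 4 0.8;0 0 0.84 7.3 5.7 5 0.8;0 0 0.96 7.3 5.7 6 0.8;0 0 1.08 7.3 5.7 6 0.8;0 0 1.2 7.3 5.7 6 0.8",
)

```text
time: 15.13
eef_pos: [0.4805, 0.1214, 0.1739]
tcp_rot: [0.636, 0.772, -0.001, -0.001]
contact_force: [-0.5, -0.2, -0.5]
opening: 0.092
```

servo_tool(
  increments="0 0 0.12 0 0 0 0.8;0 0 0.24 0 0 0 0.8;0 0 0.28 0 0 0 0.8;0 0 0.28 0 0 0 0.8;0 0 0.28 0 0 0 0.8",
)

```text
time: 15.55
eef_pos: [0.4814, 0.1215, 0.1751]
tcp_rot: [0.735, 0.678, 0.0, -0.0]
contact_force: [0.4, 0.9, 0.1]
opening: 0.098
```

```bash
python3 st.py; python3 tg.py 154,24,59,.105
```

```text
15.55 [0.4814 0.1215 0.1751] z [-1.e-04  1.e-04 -1.e+00] F [0.4 0.9 0.1] q [ 0.04 -0.04  2.07  0.    1.11  0.12]
axis in tool [-22.2  63.2  -0. ] yaw 85.3 implied wheel deg ~ -25.3 disp az of tool 135.1
[0.486 0.123 0.105] [-0.000e+00 -0.000e+00  7.000e-03  2.240e-01  4.380e-01  7.007e+00]
```

servo_tool(
  increments="0 0 0 0.25 0.44 1 0.8;0 0 0 0.25 0.44 2.5 0.8;0 0 0 0.25 0.44 4 0.8;0 0 0 0.25 0.44 5.5 0.8;0 0 0 0.25 0.44 6.5 0.8;0 0 0 0.2 0.44 7 0.8;0 0 0 0.1 0.44 7 0.8;0 0 0 -0.05 0.44 7 0.8;0 0 0 -0.2 0.44 7 0.8;0 0 0 -0.35 0.44 7 0.8",
)

```text
time: 16.38
eef_pos: [0.4866, 0.1176, 0.106]
tcp_rot: [0.736, 0.677, 0.001, 0.001]
contact_force: [0.4, -1.0, -0.4]
opening: 0.093
```

```bash
python3 st.py
```

```text
16.38 [0.4866 0.1176 0.106 ] z [ 2.e-03  1.e-04 -1.e+00] F [ 0.4 -1.  -0.4] q [0.03 0.07 2.11 0.   0.97 0.12]
axis in tool [-18.6  57.8   0.1] yaw 85.2 implied wheel deg ~ -25.4 disp az of tool 136.4
```

servo_tool(
  increments="0 0 -0.015 -0.12 0 0 0.8;0 0 -0.044 -0.33 -0.05 0 0.8;0 0 -0.087 -0.60 -0.10 0 0.8;0 0 -0.131 -0.88 -0.12 0 0.8;0 0 -0.175 -1.16 -0.13 0 0.8;0 0 -0.218 -1.43 -0.13 0 0.8;0 0 -0.262 -1.71 -0.12 0 0.8;0 0 -0.305 -1.98 -0.11 0 0.8;0 0 -0.349 -2.24 -0.09 0 0.8;0 0 -0.393 -2.51 -0.06 0 0.8",
)

```text
time: 17.22
eef_pos: [0.4825, 0.0928, 0.1053]
tcp_rot: [0.589, 0.808, -0.0, -0.001]
contact_force: [-2.3, 0.3, 1.6]
opening: 0.094
```

servo_tool(
  increments="0 0 -0.044 -0.25 -0.06 0 0.8;0 0 -0.087 -0.51 -0.12 0 0.8;0 0 -0.131 -0.77 -0.16 0 0.8;0 0 -0.175 -1.03 -0.20 0 0.8;0 0 -0.218 -1.29 -0.22 0 0.8;0 0 -0.262 -1.56 -0.23 0 0.8;0 0 -0.305 -1.82 -0.23 0 0.8;0 0 -0.349 -2.08 -0.21 0 0.8;0 0 -0.393 -2.34 -0.19 0 0.8;0 0 -0.436 -2.60 -0.15 0 0.8",
)

```text
time: 18.05
eef_pos: [0.4888, 0.0673, 0.1052]
tcp_rot: [0.4, 0.917, -0.001, -0.001]
contact_force: [-2.0, -0.4, 1.1]
opening: 0.096
```

```bash
python3 st.py
```

```text
18.05 [0.4888 0.0673 0.1052] z [-2.e-03 -3.e-04 -1.e+00] F [-2.  -0.4  1.1] q [-0.07  0.05  2.12 -0.    0.97 -0.82]
axis in tool [-16.8  57.7  -0.1] yaw 132.9 implied wheel deg ~ 22.3 disp az of tool 185.7
```

servo_tool(
  increments="0 0 -0.044 -0.25 -0.06 0 0.8;0 0 -0.087 -0.51 -0.12 0 0.8;0 0 -0.131 -0.77 -0.16 0 0.8;0 0 -0.175 -1.03 -0.20 0 0.8;0 0 -0.218 -1.29 -0.22 0 0.8;0 0 -0.262 -1.56 -0.23 0 0.8;0 0 -0.305 -1.82 -0.23 0 0.8;0 0 -0.349 -2.08 -0.21 0 0.8;0 0 -0.393 -2.34 -0.19 0 0.8;0 0 -0.436 -2.60 -0.15 0 0.8",
)

```text
time: 18.88
eef_pos: [0.5054, 0.0468, 0.1052]
tcp_rot: [0.192, 0.981, -0.001, -0.001]
contact_force: [-2.2, -2.1, 1.4]
opening: 0.093
```

servo_tool(
  increments="0 0 -0.044 -0.25 -0.06 0 0.8;0 0 -0.087 -0.51 -0.12 0 0.8;0 0 -0.131 -0.77 -0.16 0 0.8;0 0 -0.175 -1.03 -0.20 0 0.8;0 0 -0.218 -1.29 -0.22 0 0.8;0 0 -0.255 -1.52 -0.23 0 0.8;0 0 -0.285 -1.70 -0.23 0 0.8;0 0 -0.305 -1.82 -0.23 0 0.8;0 0 -0.315 -1.88 -0.23 0 0.8;0 0 -0.315 -1.88 -0.23 0 0.8",
)

```text
time: 19.72
eef_pos: [0.5226, 0.0375, 0.1052]
tcp_rot: [0.037, 0.999, -0.001, -0.0]
contact_force: [-2.1, -4.5, 1.5]
opening: 0.098
```

servo_tool(
  increments="0 0 0 0.3 0 0 0.8;0 0 0 0.7 0 0 0.8;0 0 0 1.0 0 -1 0.8;0 0 0 1.0 0 -3 0.8;0 0 0 1.0 0 -6 0.8;0 0 0.12 1.0 0 -8 0.8;0 0 0.24 1.0 0 -10 0.8;0 0 0.36 0.5 1 -12 0.8;0 0 0.48 0 2 -13 0.8;0 0 0.6 0 2 -13 0.8",
)

```text
time: 20.55
eef_pos: [0.5263, 0.0595, 0.2399]
tcp_rot: [0.333, 0.943, 0.002, 0.004]
contact_force: [-1.0, 0.1, 0.0]
opening: 0.091
```

```bash
python3 st.py
python3 -c "
from h import *
i=ctrl.camera_info('wrist');q,d=ctrl.read_camera('wrist');cv2.imwrite('pics/w8.png',q[:,:,::-1]);np.savez('w8.npz',p=q,**i)"; python3 ang.py w8.npz;python3 tg.py 125,26,58,.165
```

```text
20.55 [0.5263 0.0595 0.2399] z [ 8.7e-03  9.0e-04 -1.0e+00] F [-1.   0.1  0. ] q [-0.08 -0.04  1.94  0.    1.23 -0.97]
axis in tool [ 9.1 37.2  0.2] yaw 141.1 implied wheel deg ~ 30.5 disp az of tool 223.9
red(all side) 445 [376.33258427 127.13483146] [0.49415567 0.12603181 0.121     ] 125.79187722074002 z.10: [0.49697288 0.12713012 0.101     ] 123.28116722370015 0.05626923620958849
mark expected at [278.13106377 147.9662117 ] hub [375.95590029 212.8927715 ]
mark 351 [261.05698006 135.58974359] [0.45614722 0.06285319 0.06      ] 179.0300804768099
mark 111 [274.36036036 144.7027027 ] [0.4667942  0.06597268 0.06      ] 179.52349831292338
[0.509 0.148 0.165] [6.000e-03 0.000e+00 1.483e+00 6.907e+00 5.863e+00 7.313e+00]
```

View pics/w8.png

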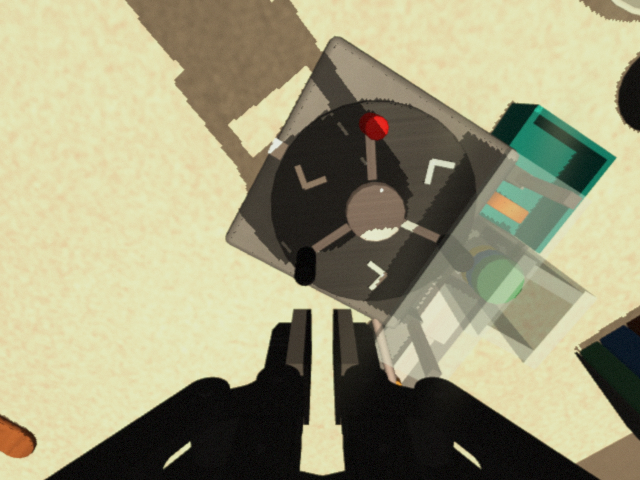

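The red peg is at (376,127), azimuth about 125°, with about 55° left to go. The orange fob shows in the tray at (507,206). Now the final stroke, on the red peg.

servo_tool(
  increments="0 0 0.12 2 2 0 0.8;0 0 0.24 4 4 0 0.8;0 0 0.36 6 5.7 0 0.8;0 0 0.48 7.2 5.8 0 0.8;0 0 0.6 7.2 5.8 2 0.8;0 0 0.72 7.2 5.8 4 0.8;0 0 0.84 7.2 5.8 5 0.8;0 0 0.96 7.2 5.8 6 0.8;0 0 1.08 7.2 5.8 6 0.8;0 0 1.2 7.2 5.8 6 0.8",
)

```text
time: 21.43
eef_pos: [0.5029, 0.1486, 0.174]
tcp_rot: [0.807, 0.591, -0.001, -0.001]
contact_force: [0.6, 0.1, 0.0]
opening: 0.094
```

servo_tool(
  increments="0 0 0.12 0 0 0 0.8;0 0 0.24 0 0 0 0.8;0 0 0.28 0 0 0 0.8;0 0 0.28 0 0 0 0.8;0 0 0.28 0 0 0 0.8",
)

```text
time: 21.85
eef_pos: [0.5038, 0.1485, 0.1751]
tcp_rot: [0.88, 0.475, 0.0, -0.0]
contact_force: [0.4, -0.1, -0.7]
opening: 0.099
```

```bash
python3 st.py; python3 tg.py 125.5,25,58.5,.105
```

```text
21.85 [0.5038 0.1485 0.1751] z [ 0.e+00  3.e-04 -1.e+00] F [ 0.4 -0.1 -0.7] q [0.09 0.03 2.   0.   1.11 0.67]
axis in tool [-24.1  62.2  -0. ] yaw 56.7 implied wheel deg ~ -53.9 disp az of tool 104.6
[0.508 0.147 0.105] [-0.000e+00 -0.000e+00  5.000e-03  1.200e-01  3.880e-01  7.011e+00]
```

servo_tool(
  increments="0 0 0 0.15 0.39 1 0.8;0 0 0 0.15 0.39 2.5 0.8;0 0 0 0.15 0.39 4 0.8;0 0 0 0.15 0.39 5.5 0.8;0 0 0 0.15 0.39 6.5 0.8;0 0 0 0.1 0.39 7 0.8;0 0 0 0.0 0.39 7 0.8;0 0 0 -0.1 0.39 7 0.8;0 0 0 -0.25 0.39 7 0.8;0 0 0 -0.4 0.39 7 0.8",
)

```text
time: 22.68
eef_pos: [0.5059, 0.1428, 0.106]
tcp_rot: [0.881, 0.474, 0.001, 0.0]
contact_force: [0.2, -0.4, 0.4]
opening: 0.092
```

```bash
python3 st.py
python3 -c "
from h import *
i=ctrl.camera_info('wrist');q,d=ctrl.read_camera('wrist');cv2.imwrite('pics/w9.png',q[:,:,::-1]);np.savez('w9.npz',p=q,**i)"
```

```text
22.68 [0.5059 0.1428 0.106 ] z [ 2.e-03  2.e-04 -1.e+00] F [ 0.2 -0.4  0.4] q [ 0.08  0.12  2.05 -0.    0.97  0.67]
axis in tool [-20.3  57.5   0.1] yaw 56.6 implied wheel deg ~ -54.0 disp az of tool 106.2
```

View pics/w9.png

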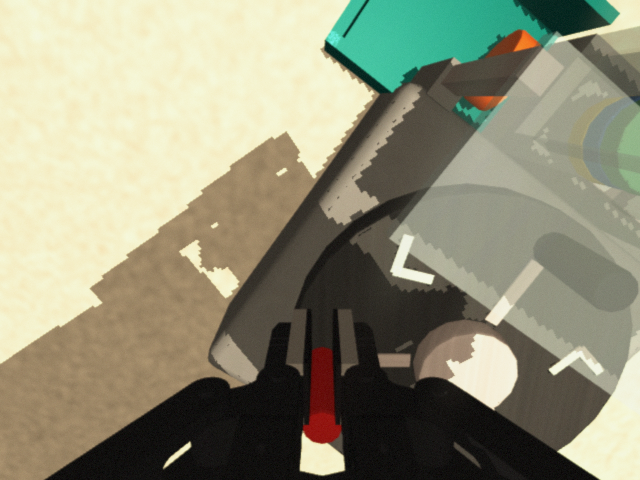

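servo_tool(
  increments="0 0 -0.015 -0.15 0 0 0.8;0 0 -0.044 -0.37 -0.04 0 0.8;0 0 -0.087 -0.65 -0.09 0 0.8;0 0 -0.131 -0.95 -0.11 0 0.8;0 0 -0.175 -1.25 -0.12 0 0.8;0 0 -0.218 -1.55 -0.12 0 0.8;0 0 -0.262 -1.83 -0.11 0 0.8;0 0 -0.305 -2.10 -0.10 0 0.8;0 0 -0.349 -2.36 -0.08 0 0.8;0 0 -0.393 -2.63 -0.05 0 0.8",
)

```text
time: 23.57
eef_pos: [0.4894, 0.122, 0.1054]
tcp_rot: [0.771, 0.637, -0.0, -0.001]
contact_force: [-2.7, 3.0, 2.0]
opening: 0.092
```

servo_tool(
  increments="0 0 -0.044 -0.25 -0.06 0 0.8;0 0 -0.087 -0.51 -0.12 0 0.8;0 0 -0.131 -0.77 -0.16 0 0.8;0 0 -0.175 -1.03 -0.20 0 0.8;0 0 -0.215 -1.27 -0.22 0 0.8;0 0 -0.25 -1.49 -0.23 0 0.8;0 0 -0.28 -1.67 -0.23 0 0.8;0 0 -0.305 -1.82 -0.23 0 0.8;0 0 -0.325 -1.94 -0.22 0 0.8;0 0 -0.335 -2.00 -0.22 0 0.8",
)

```text
time: 24.4
eef_pos: [0.4834, 0.1022, 0.105]
tcp_rot: [0.654, 0.757, -0.0, -0.001]
contact_force: [-3.9, 2.6, 2.1]
opening: 0.096
```

```bash
python3 st.py
python3 -c "
from h import *
i=ctrl.camera_info('wrist');q,d=ctrl.read_camera('wrist');cv2.imwrite('pics/w10.png',q[:,:,::-1]);np.savez('w10.npz',p=q,**i)"; python3 st.py;python3 ang.py w10.npz
```

```text
24.4 [0.4834 0.1022 0.105 ] z [-2.2e-03  6.0e-04 -1.0e+00] F [-3.9  2.6  2.1] q [ 0.    0.06  2.12  0.    0.97 -0.14]
axis in tool [-16.5  57.4  -0.1] yaw 98.3 implied wheel deg ~ -12.3 disp az of tool 151.4
24.45 [0.4835 0.1021 0.105 ] z [-1.8e-03  4.0e-04 -1.0e+00] F [-4.8  2.8  2.2] q [ 0.    0.06  2.12  0.    0.97 -0.14]
axis in tool [-16.4  57.3  -0.1] yaw 98.3 implied wheel deg ~ -12.3 disp az of tool 151.5
red(all side) 2104 [321.621673   391.88070342] [0.48396979 0.09719241 0.121     ] 156.17823777913907 z.10: [0.48617054 0.08155132 0.101     ] 171.734031801913 0.05782969214088321
mark expected at [284.19407051 357.26800801] hub [469.47252184 369.10083553]
```

View pics/w10.png

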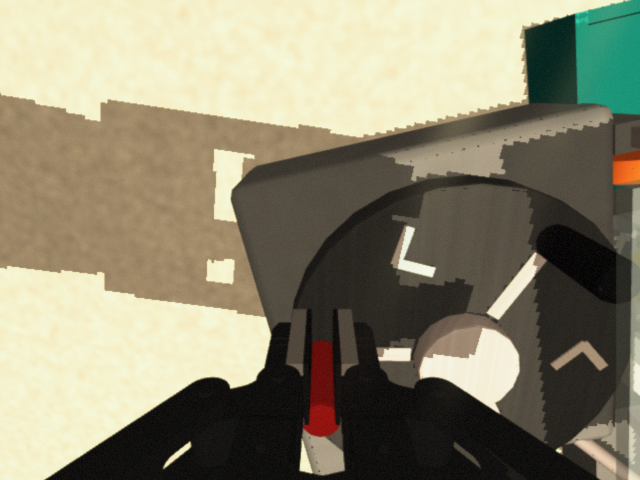

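By both geometry and view the red peg is at about 167.5°, so 12.5° remains. I'll push 11° slowly, then back off and measure.

servo_tool(
  increments="0 0 -0.03 -0.17 -0.05 0 0.8;0 0 -0.06 -0.35 -0.09 0 0.8;0 0 -0.09 -0.53 -0.12 0 0.8;0 0 -0.12 -0.71 -0.15 0 0.8;0 0 -0.145 -0.86 -0.17 0 0.8;0 0 -0.165 -0.97 -0.19 0 0.8;0 0 -0.18 -1.06 -0.20 0 0.8;0 0 -0.19 -1.12 -0.20 0 0.8;0 0 -0.192 -1.135 -0.20 0 0.8;0 0 -0.192 -1.135 -0.20 0 0.8",
)

```text
time: 25.28
eef_pos: [0.4835, 0.0904, 0.1047]
tcp_rot: [0.579, 0.815, -0.0, -0.0]
contact_force: [-5.3, 0.6, 1.6]
opening: 0.095
```

```bash
python3 st.py
```

```text
25.28 [0.4835 0.0904 0.1047] z [-1.1e-03 -1.0e-04 -1.0e+00] F [-5.3  0.6  1.6] q [-0.02  0.05  2.12 -0.    0.97 -0.36]
axis in tool [-15.9  57.   -0.1] yaw 109.2 implied wheel deg ~ -1.4 disp az of tool 162.7
```

servo_tool(
  increments="0 0 0 0.15 0 0 0.8;0 0 0 0.4 0 0 0.8;0 0 0 0.7 0 -0.5 0.8;0 0 0 0.9 0 -2 0.8;0 0 0 0.9 0 -4 0.8;0 0 0 0.9 0 -6.5 0.8;0 0 0 0.5 0 -9 0.8;0 0 0 -1.5 0 -11 0.8;0 0 0 -4 0 -13 0.8;0 0 0 -6 0 -13 0.8",
)

```text
time: 26.12
eef_pos: [0.5073, 0.0328, 0.2415]
tcp_rot: [0.578, 0.816, 0.003, 0.006]
contact_force: [1.1, -0.6, 1.1]
opening: 0.092
```

```bash
python3 -c "
from h import *
ctrl.read_camera('wrist')
i=ctrl.camera_info('wrist');q,d=ctrl.read_camera('wrist');cv2.imwrite('pics/w11.png',q[:,:,::-1]);np.savez('w11.npz',p=q,**i)"; python3 st.py;python3 ang.py w11.npz
```

```text
26.22 [0.506  0.0318 0.2376] z [ 0.0064 -0.0017 -1.    ] F [-0.1 -0.6 -0.6] q [-0.14 -0.09  1.99 -0.    1.23 -0.47]
axis in tool [47.  55.   0.1] yaw 109.1 implied wheel deg ~ -1.5 disp az of tool 218.7
red(all side) 397 [313.40302267 160.10579345] [0.48802494 0.07462913 0.121     ] 178.8280728925998 z.10: [0.48880376 0.07172806 0.101     ] 181.77142650308662 0.058301148867069406
mark expected at [286.83797191 149.76127979] hub [404.73442024 152.29560157]
```

View pics/w11.png

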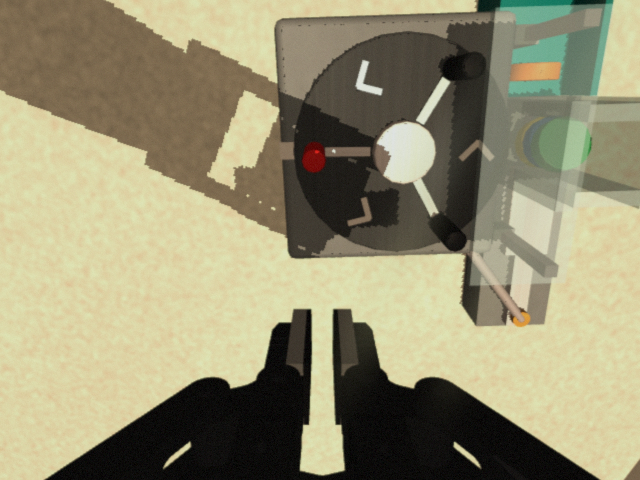

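Red is close to the mark, with its top at about (313,160). The orange fob is in the tray at (535,71) and the pusher is nearly back. I'll zoom in for a precise angle.

```bash
python3 - <<'E'
from h import *
z=np.load('w11.npz');p=z['p'];i=dict(camera_matrix=z['camera_matrix'],world_to_cam=z['world_to_cam'])
def pj(P):
    v=i['world_to_cam'][:3]@np.r_[P,1];u=i['camera_matrix']@v;return u[:2]/u[2]
im=np.clip(p[120:200,270:350].astype(float)*2,0,255).astype(np.uint8)
im=cv2.resize(im,(640,640),interpolation=cv2.INTER_CUBIC)[:600]
ax=np.array([.5426,.0942])
def at(az,r,zz): a=np.radians(az+20.9);return pj([ax[0]+r*np.cos(a),ax[1]+r*np.sin(a),zz])
for az,col in((180,(255,255,0)),(177,(0,255,255))):
  pts=np.array([[at(az,.058,.121)+0.007*0+0] ]).reshape(-1,2)
  c=at(az,.058,.121);print(az,'pegtop',c)
  cv2.circle(im,tuple(((c-[270,120])*8).astype(int)),3,col,-1)
  ring=[ (pj([*(ax+.058*np.array([np.cos(np.radians(az+20.9)),np.sin(np.radians(az+20.9))])+.007*np.array([np.cos(t),np.sin(t)])),.121])-[270,120])*8 for t in np.linspace(0,6.28,40)]
  cv2.polylines(im,[np.array(ring).astype(int)],True,col,1)
cv2.imwrite('pics/w11z.png',im[:,:,::-1])
E
```

```text
180 pegtop [313.42336906 162.18002571]
177 pegtop [313.35774185 156.85732075]
```

View pics/w11z.png

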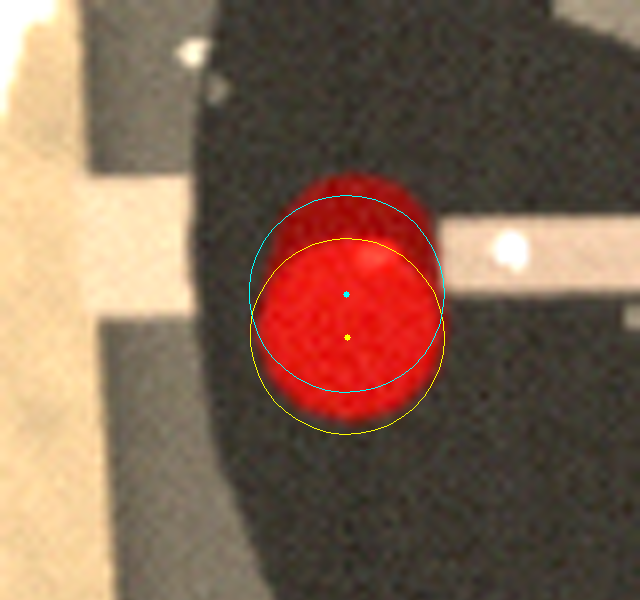

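```bash
python3 - <<'E'
from h import *
def az(i,uv,zz,ax=np.array([.5426,.0942])):
    w=ray(i,uv,zz)[:2]-ax;return np.degrees(np.arctan2(w[1],w[0]))%360-20.9,np.hypot(*w)
z=np.load('w11.npz');i=dict(camera_matrix=z['camera_matrix'],world_to_cam=z['world_to_cam'])
c=z['p'].astype(int)
red=(c[...,0]>100)&(c[...,1]<.35*c[...,0])
red[:, :290]=0;red[:,340:]=0
ys,xs=np.nonzero(red);print('red ext',xs.min(),xs.max(),ys.min(),ys.max(),'bright',np.sort(c[...,0][red])[::60])
print('mark',az(i,(270+137/8,120+247/8),.06),'redtop',az(i,(270+351/8,120+325/8),.121),'spoke',az(i,(270+550/8,120+254/8),.081))
h=cv2.cvtColor(z['p'],cv2.COLOR_RGB2GRAY);
# hub ellipse from full disk
g=(cv2.cvtColor(z['p'],cv2.COLOR_RGB2HSV)[...,1]<70)&(h>75)
g[:120]=0;g[185:]=0;g[:,:370]=0;g[:,440:]=0
m=cv2.morphologyEx(g.astype(np.uint8),cv2.MORPH_OPEN,np.ones((13,13)))
for A,k in blobs(m,200):print('hub',A,k,ray(i,k,.093))
z=np.load('w1.npz');i=dict(camera_matrix=z['camera_matrix'],world_to_cam=z['world_to_cam'])
print('start: spoke',az(i,(320+550/12,195+265/12),.081),'red',az(i,(355.35,231),.121),'mark',az(i,(329.2,211.2),.06))
E
```

```text
red ext 303 324 150 171 bright [101 112 114 116 117 119 145]
mark (np.float64(180.58247237535957), np.float64(0.07734628498508553)) redtop (np.float64(179.1259548929404), np.float64(0.057712698472472186)) spoke (np.float64(179.78659965422315), np.float64(0.04153986686462753))
hub 3215 [411.25567652 153.82115086] [0.54691756 0.09466978 0.093     ]
start: spoke (np.float64(181.0811554627072), np.float64(0.04596308067126927)) red (np.float64(180.35404945134198), np.float64(0.057807102063227776)) mark (np.float64(180.49201811427778), np.float64(0.07659689461911978))
```

The start and end views agree. The red peg stands about 1.1–1.4° (about 0.02 rad, 1 mm) short of the line to the mark, and it started within 0.5° of that line. I'll move the arm clear and check the whole scene.

servo_tool(
  increments="0 0 0 -3 -1 -1 0.8;0 0 0 -6 -2 -3 0.8;0 0 0 -10 -3 -5 0.8;0 0 0 -14 -3 -6 0.8;0 0 0 -18 -3 -6 0.8;0 0 0 -22 -3 -6 0.8;0 0 0 -25 -3 -6 0.8;0 0 0 -27 -3 -6 0.8;0 0 0 -27 -3 -6 0.8;0 0 0 -27 -3 -6 0.8",
)

```text
time: 27.05
eef_pos: [0.5645, -0.2308, 0.2941]
tcp_rot: [0.579, 0.815, 0.0, -0.001]
contact_force: [0.1, 0.9, -0.6]
opening: 0.095
```

```bash
python3 - <<'E'
from h import *
for n,(x0,y0,x1,y1) in dict(top=(170,200,290,310),scene=(300,160,405,265)).items():
    p,d=ctrl.read_camera(n);np.savez(f"{n}9.npz",p=p,d=d);i=ctrl.camera_info(n)
    cv2.imwrite(f"pics/{n}9.png",p[:,:,::-1])
    cv2.imwrite(f"pics/{n}9z.png",cv2.resize(p[y0:y1,x0:x1],(600,int(600*(y1-y0)/(x1-x0))),interpolation=cv2.INTER_CUBIC)[:,:,::-1])
    c=p[y0:y1,x0:x1].astype(int);red=(c[...,0]>90)&(c[...,1]<50)&(c[...,2]<50)
    for a,k in blobs(red,6):
        w=ray(i,k+[x0,y0],.121);print(n,a,k+[x0,y0],w,np.degrees(np.arctan2(w[1]-.0942,w[0]-.5426))%360-20.9)
print(ctrl.get_state()['time'],ctrl.get_state()['eef_pos'])
E
```

```text
top 20 [241.25 289.25] [0.4872496  0.07703282 0.121     ] 176.33151873546538
scene 12 [322.83333333 185.08333333] [0.48917567 0.07329561 0.121     ] 180.4698963259627
27.15 [ 0.56435272 -0.22947611  0.29457383]
```

View pics/top9z.png

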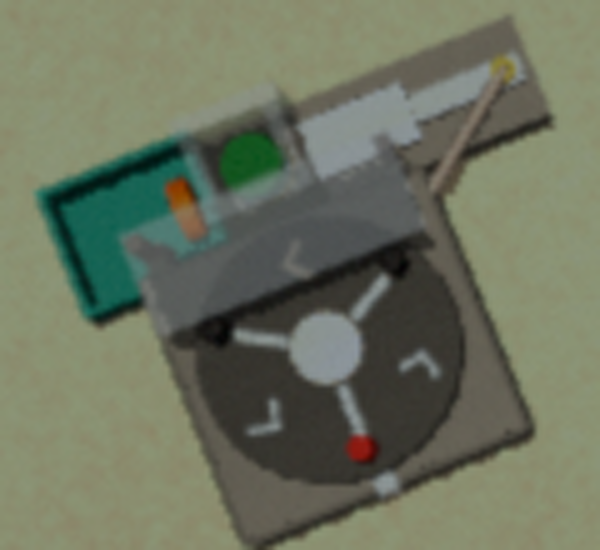

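View pics/scene9z.png

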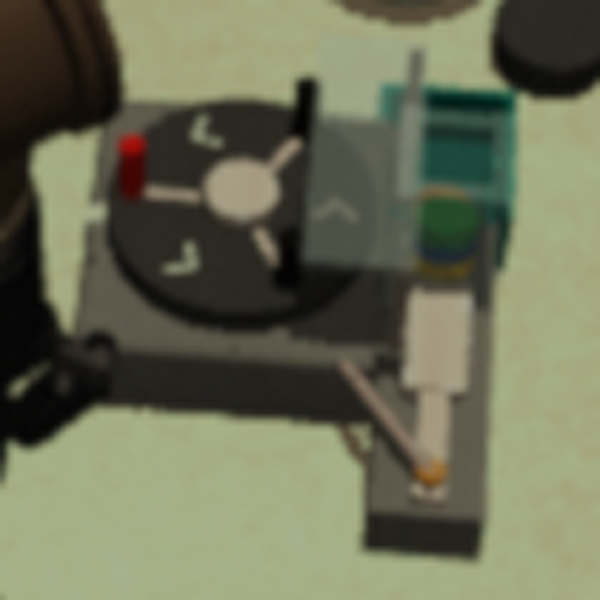

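View pics/scene9.png

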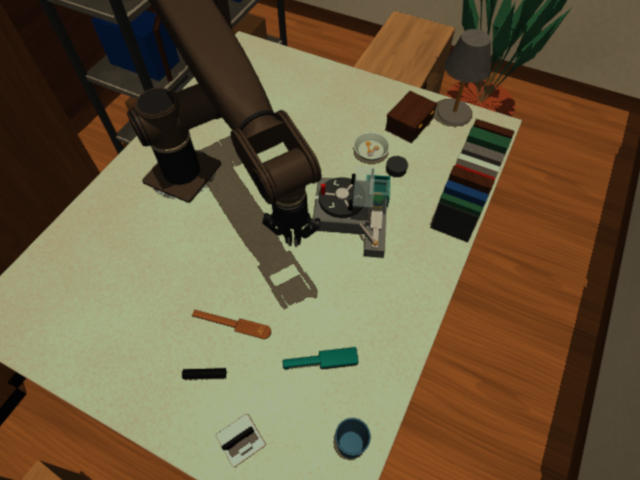

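```bash
python3 -c "
from plant import ctrl
print(ctrl.sign_off())"
```

```text
the job is handed in; nothing more can be done
None
```

The wheel has gone counter-clockwise through one revolution, to within about a degree, and one orange fob is in the teal tray. I handed the job in at about 27 s of the 72 s allowed.

- **How it was turned:** I made four steady pushes at about 0.5 rad/s, on red, peg c, peg b, then red again. Each time I left the peg before the guard. Contact forces stayed around 5 N.
- **Fobs:** the orange fob is standing on edge in the tray, not lying flat. In the last pictures green, blue and yellow are still in the tower, and the pusher is back.
- **Other objects:** nothing else on the shelf looks moved in the final scene picture, which I judged by eye. The arm is clear of everything.
- **Red peg:** it is not exactly on the mark. The wrist view puts it about 1.1–1.4° (about 0.02 rad, 1 mm) short of the line to the white mark.
- **Camera disagreement:** the cameras differ on the peg's absolute angle. With 180° as home, the top view gives 176.3° and the scene view 180.5°. They agree better against their own start readings: about 1.8° short from the top view and 1.1° from the scene view.
- **Not corrected:** I left this gap because the wheel may itself start up to 0.04 rad off.

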